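# Rack the screwdriver and shut the gate

### The arm

A 6-joint arm with a two-finger parallel gripper is mounted at the origin on the work surface. World frame = base frame: x ahead of the robot, y to its left, z up, the work surface at z = 0. Lengths are in m, angles in rad, forces in N, time in s.
With the tool pointing down it reaches from about 0.35 to 0.85 m from the base axis. Payload 8.1 kg.
Tool frame: the origin (TCP) lies midway between the tips of the shut fingers; the grasp point (between the pads) lies 19 mm behind it; z points along the fingers, x is the direction in which the jaws open and shut, and the axes are right-handed (so a half turn about z gives the same grasp; the last joint's range is limited). The gripper opens to 93 mm and grips with 3 to 60 N. Pads are 15 mm wide; open, the fingers measure 128 mm over their backs; the gripper's body (75 mm by 188 mm) begins 65 mm behind the grasp point.
Start: joints at [-1.386, 0.13, 1.488, -0, 1.523, -0.085], TCP at [0.16, -0.578, 0.219] pointing down, gripper open.
Joint ranges: [-2.96, 2.96], [-0.89, 2.26], [0.02, 2.5], [-1.34, 4.48], [0, 2.73], [-2.66, 2.66]. Speed limits (rad/s): [2.39, 2.39, 2.79, 3.14, 3.14, 3.14].

### API

Orientations are given as a unit quaternion [w, x, y, z].
In Python, from workcell import ctrl, cams, job gives the robot as it stands. The module is installed in compiled form; this text tells all that it offers.
- The arm moves only by the shell command python3 -m jog 'ROWS' [FORCE]. ROWS is JSON, a list that holds one entry, the list of rows, each a list of 7 numbers: the shift along the world's x, y, z in cm, then the turn, a rotation vector about the world's x, y, z in rad, then the opening, from 0 (shut) to 1 (fully open). A call has 1 to 12 rows; each row shifts and turns the commanded pose from where the row before left it; what a row does not reach is not made up. A row lasts 1/12 s, in which the tool goes at most 41.7 mm and 7.16 degrees, less where a joint would pass 70% of its speed; a pose out of reach is approached as far as the arm can. A call with a gripper value outside its range is refused whole. The fingers move at their own pace and stop on an object; FORCE is the grip in N (left out, the last holds). Time passes only in rows, so rows that do not move let the fingers close. It gives the time, the measured TCP pose, the force and the opening at its end, in the units of the state.
- ctrl.read_state(): the state, without advancing time (a new reading comes with each control period).
- cams.grab_frame(name): name is "side" or "top"; returns a dict with "pixels" (384x512x3 uint8, red, green, blue), "range_z" (384x512 float32, m along the optical axis (not along the pixel's ray), 0 where there is no reading), "K" (3x3 intrinsics, pixels), "D" ([k1, k2, p1, p2, k3] as OpenCV has them; the pictures are not rectified), "camera_from_world" (4x4, takes a point from world to camera coordinates). Camera axes: x right, y down, z forward; pixel columns grow to the right and rows downward; lengths in m; the calibration is good to about 2 mm. A picture is of the moment at which its call begins.
- job.sign_off(): hands the job in, once; it reports no verdict.
The state is a dict: "time_s": time; "joints": joint angles; "joint_vel": joint speeds; "joint_torque": joint torques, N m; "tool_pos": TCP position; "tool_rot": TCP orientation; "wrist_force": force on the tool from outside, world axes, zero at the start; "wrist_torque": the same for the moment, N m; "width": opening from 0.0 (shut) to 1.0 (fully open).
Only numpy, scipy, OpenCV 4.12 (cv2) and the standard library are available. Lean on these libraries where they do the work, as an engineer would, in place of code of your own. Each camera call takes 0.05 s, during which the arm holds its last target.

### The job

Pull the screwdriver out of the tube cup without tipping the cup or dragging it about, and hang it upright in the rack's one empty notch (a paper tag lies behind it), its handle resting on the shelf. Then let go and swing the rack's gate fully shut. Leave the two drivers already hanging, the solder spool and the meter where they are.

Things in the scene. Friction and masses are not known exactly. Their poses are not given: they have to be found in the camera images.
- driver_grip (a point): middle of the black handle of the loose screwdriver leaning about 15 degrees, any way, in the tube cup. 185 mm long, about 90 g: steel shaft 6 mm in diameter, 110 mm long, then a round handle 26 mm in diameter, 75 mm long. z runs along it from tip to handle. This point is 148 mm from the tip, 38 mm above the handle's lower end.
- driver_shoulder (a point): same axes: centre of the flat lower end of that handle, where the shaft begins (110 mm from the tip); this face rests on the shelf when the screwdriver hangs.
- cup_rim (a point): centre of the mouth of the tube cup, 95 mm above the bench; loose, 0.6 kg; aluminium tube of outer diameter 37 mm, inner 31 mm, inner floor 12 mm above the bench, on a round dark steel foot 84 mm in diameter and 10 mm thick. z is the tube's axis.
- cup: the same cup; origin under its foot's centre.
- driver: the screwdriver of driver_grip; origin at the centre of its tip, z along it towards the handle.
- rack: screwdriver rack, fixed; origin on the bench under the middle notch's hanging place; x runs from its open front inwards, y along it. Wooden shelf 210 mm along y, 10 mm thick, top 135 mm above the bench, x = -16 to 54 mm. Three 14 mm wide notches at y = -60, 0, 60 mm, open at the front, closed at x = 14 mm: a shaft slides in level from the front. Base plate 8 mm thick, x = -35 to 65 mm.
- empty_notch (a point): the empty notch's hanging place, at the height of the shelf's top; 16 mm behind the front edge; axes as the rack's. A blank paper tag 30 mm square lies flat on the shelf 34 mm behind it.
- driver_b: slim driver hanging in another notch: handle 24 mm in diameter, top 62 mm above the shelf, shaft 85 mm; origin at its tip.
- driver_c: thick driver hanging in another notch: handle 30 mm in diameter, top 55 mm above the shelf, shaft 85 mm; origin at its tip.
- gate (a joint): angle of the rack's gate bar: 0 shut (along the shelf's front, from the hinge towards rack -y), 1.45 to 1.95 at the start, at most 2.2 rad; opens by swinging its free end towards rack -x. Upright hinge, stays where left (friction 0.03 N m). Bar 206 mm long, 8 mm thick, 16 mm high, top 134 mm above the bench.
- gate_hinge (a point): point on the gate's hinge axis (rack x = -23, y = 100 mm), 126 mm above the bench.
- gate_post (a point): on the axis of the upright black push post on the gate, 195 mm from the hinge axis; post 14 mm in diameter, its top 186 mm above the bench; this point is 170 mm above the bench. Push the post towards the rack to shut the gate.
- spool: bystander: solder spool standing on end, 60 mm in diameter, 50 mm high; origin under its centre.
- meter: bystander: grey hand meter lying flat, 160 x 80 x 36 mm, with a dial 50 mm high; origin under its centre.
Not all that is in view belongs to the job. Several things look just like the cup: the one meant starts farthest to the robot's right.

How it is judged:
On the way, in this order (a step that is already met when the one before it is completed fails the run):
1. the screwdriver is pulled clear of the cup: its tip is higher than the cup's rim (z of driver in the frame of cup_rim above 0.003 m), for 0.1 s.
2. the screwdriver hangs upright and released in the empty notch, the gate still open (horizontal distance between driver_shoulder and empty_notch below 0.014 m and z of driver_shoulder in the frame of empty_notch between -0.003 and 0.004 m and angle between driver_grip's own z axis and vertical below 0.12 rad and contact force between the fingers and driver below 0.05 N and linear speed of driver below 0.03 m/s and value of joint gate above 0.3 rad), for 0.2 s.
3. the gate is shut (value of joint gate below 0.06 rad), for 0.2 s.
At the end, for the whole second after the job is handed in: The screwdriver hangs in the notch that was empty, released and still, within 0.12 rad of upright, its handle's lower face on the shelf (-3 to +4 mm) and within 14 mm of the notch's hanging place; the gate is shut (under 0.06 rad); the cup stands upright (horizontal distance between driver_shoulder and empty_notch below 0.014 m and z of driver_shoulder in the frame of empty_notch between -0.003 and 0.004 m and angle between driver_grip's own z axis and vertical below 0.12 rad and contact force between the fingers and driver below 0.05 N and linear speed of driver below 0.03 m/s and value of joint gate below 0.06 rad and angle between cup's own z axis and vertical below 0.1 rad); the robot touches nothing.
It fails at once if the cup is tipped by more than 0.3 rad or shifted by more than 60 mm (angle between cup's own z axis and vertical above 0.3 rad or distance of cup from where it was at the start of the episode above 0.06 m).
It fails at once if a hanging driver is shifted by more than 30 mm (distance of any of driver_b, driver_c from where it was at the start of the episode above 0.03 m).
It fails at once if the spool or the meter is shifted by more than 30 mm (distance of any of spool, meter from where it was at the start of the episode above 0.03 m).
It also fails if it takes over 62 s, if anything falls off the work surface, if the arm or the gripper's body presses on something with over 40 N, if the wrist force passes 120 N, or if a joint passes its speed limit or range.

## Working session

There is one attempt and no reset: what is moved stays moved. The work goes in short steps, Python scripts to look and compute and a shell command to move; the robot and the scene stay as the last step left them, time stands still between calls to the robot, and variables do not carry over. Pictures are saved under pics/ and viewed, and the job is handed in when it is done.

```bash
mkdir -p pics; cat > h.py <<'E'
import numpy as np, cv2
from workcell import ctrl, cams, job
def grab(n,name):
    f=cams.grab_frame(n); cv2.imwrite(f'pics/{name}.png',f['pixels'][:,:,::-1]); np.savez(f'pics/{name}.npz',**f); return f
def load(name): return dict(np.load(f'pics/{name}.npz'))
def pts(f):
    h,w=f['range_z'].shape
    u,v=np.meshgrid(np.arange(w),np.arange(h))
    n=cv2.undistortPoints(np.stack([u,v],-1).reshape(-1,1,2).astype(float),f['K'],f['D']).reshape(h,w,2)
    z=f['range_z']; P=np.dstack([n[...,0]*z,n[...,1]*z,z])
    T=np.linalg.inv(f['camera_from_world']); W=P@T[:3,:3].T+T[:3,3]; W[z==0]=np.nan
    return W
def ray(f,u,v):
    n=cv2.undistortPoints(np.array([[[u,v]]],float),f['K'],f['D']).ravel()
    T=np.linalg.inv(f['camera_from_world']); return T[:3,3],T[:3,:3]@np.array([n[0],n[1],1])
def onz(f,u,v,z):
    o,d=ray(f,u,v); return o+d*(z-o[2])/d[2]
def proj(f,p):
    T=f['camera_from_world']; r,_=cv2.Rodrigues(T[:3,:3]); return cv2.projectPoints(np.array(p,float).reshape(-1,1,3),r,T[:3,3],f['K'],f['D'])[0].reshape(-1,2)
E
python3 - <<'E'
from h import *
a=grab('side','s0');b=grab('top','t0')
for f in(a,b): print(f['K'],np.linalg.inv(f['camera_from_world'])[:3].round(3))
print(ctrl.read_state())
E
```

```text
[[458.33534518   0.         258.11507788]
 [  0.         458.33534518 191.3220136 ]
 [  0.           0.           1.        ]] [[-0.95  -0.217  0.224  0.297]
 [-0.312  0.674 -0.67   0.585]
 [-0.006 -0.707 -0.708  0.898]]
[[423.04275647   0.         256.07595434]
 [  0.         423.04275647 203.49355974]
 [  0.           0.           1.        ]] [[-0.013 -0.997  0.078  0.463]
 [-1.     0.014  0.01  -0.157]
 [-0.011 -0.078 -0.997  1.31 ]]
{'time_s': 0.1, 'joints': array([-1.38640987e+00,  1.31101397e-01,  1.48910994e+00,  1.79226873e-05,
        1.52299770e+00, -8.54149817e-02]), 'joint_vel': array([ 0.0003227 , -0.00025212, -0.00164876,  0.00047732, -0.00229298,
        0.00077445]), 'joint_torque': array([ 1.19492477e-03, -5.61343610e+01, -4.93093586e+01,  7.69372797e-02,
        2.91211187e-02, -5.19799005e-05]), 'tool_pos': array([ 0.15985393, -0.57780898,  0.21771612]), 'tool_rot': array([-5.49146543e-04,  7.95782131e-01, -6.05582486e-01, -5.93040916e-04]), 'wrist_force': array([-0.25034971,  0.35235369,  0.60542139]), 'wrist_torque': array([ 0.0059446 ,  0.0665938 , -0.03163982]), 'width': 1.001879529467167}
```

View pics/s0.png

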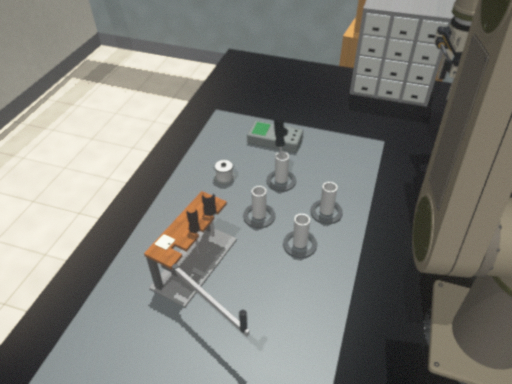

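View pics/t0.png

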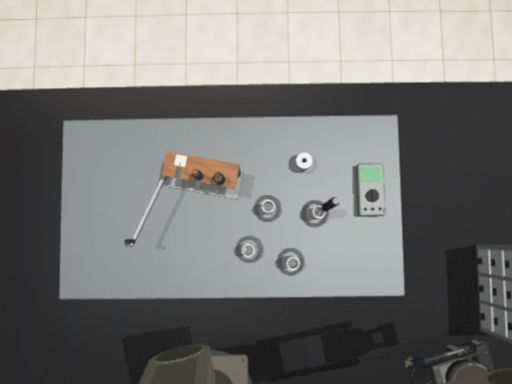

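The side view shows the rack at (190,230), with the tag by its left, empty notch (165,242). The gate is open, its post at (243,320). The driver sits in the cup at (282,170). The top view agrees: the driver's cup is the rightmost, at (317,212), and its handle leans right towards the meter at (335,203). The spool is at (304,160). Next I'll measure these.

```bash
python3 - <<'E'
from h import *
a=load('s0');b=load('t0')
def crop(f,x0,x1,y0,y1,s,n): cv2.imwrite(n,cv2.resize(f['pixels'][y0:y1,x0:x1,::-1],None,fx=s,fy=s,interpolation=cv2.INTER_CUBIC))
crop(b,110,310,140,260,4,'pics/t0a.png'); crop(b,280,400,150,230,6,'pics/t0b.png')
crop(a,130,260,180,340,3.7,'pics/s0a.png'); crop(a,230,330,110,210,6,'pics/s0b.png')
W=pts(b);Ws=pts(a)
np.set_printoptions(precision=4,suppress=True)
for name,w in(('t',W),('s',Ws)):
    X,Y,Z=w[...,0],w[...,1],w[...,2]
    print(name,'bench', np.nanmedian(Z[(abs(Z)<.01)]))
    m=(abs(Z-.135)<.006)&(X>.4)&(X<.7)&(Y>0)&(Y<.25); print('shelf',m.sum(), np.nanmedian(Z[m]), cv2.minAreaRect(w[m][:,:2].astype(np.float32)) if m.sum() else '')
    m=(Z>.1)&(X>.3)&(X<.6)&(Y<-.2)&(Y>-.5); print('drv',m.sum()); q=w[m]
    for k in np.argsort(q[:,2])[::-6]: print(q[k])
E
```

```text
t bench 0.001858574925227563
shelf 1078 0.13636465976138124 ((0.5620918869972229, 0.09255832433700562), (0.12844406068325043, 0.29874950647354126), 68.11083221435547)
drv 129
[ 0.5488 -0.3481  0.1966]
[ 0.5465 -0.3488  0.1918]
[ 0.5548 -0.3443  0.1887]
[ 0.5603 -0.3447  0.187 ]
[ 0.5443 -0.3525  0.1853]
[ 0.5497 -0.3637  0.1832]
[ 0.5583 -0.3431  0.1799]
[ 0.5506 -0.3409  0.1757]
[ 0.5588 -0.3415  0.1736]
[ 0.5401 -0.347   0.1698]
[ 0.5517 -0.3377  0.1624]
[ 0.5492 -0.3382  0.1585]
[ 0.5384 -0.341   0.1565]
[ 0.5443 -0.3364  0.1514]
[ 0.5365 -0.3431  0.1428]
[ 0.5367 -0.3465  0.1388]
[ 0.5482 -0.3332  0.1367]
[ 0.5428 -0.3334  0.1344]
[ 0.5514 -0.3313  0.1314]
[ 0.532  -0.3427  0.1267]
[ 0.535  -0.3318  0.1252]
[ 0.5222 -0.335   0.1007]
s bench 0.00044065736629772534
shelf 1814 0.13482232077382889 ((0.5620255470275879, 0.09366592764854431), (0.13182218372821808, 0.30079764127731323), 67.96684265136719)
drv 264
[ 0.5466 -0.3528  0.1911]
[ 0.5508 -0.349   0.1896]
[ 0.556  -0.3482  0.189 ]
[ 0.5493 -0.344   0.1871]
[ 0.5521 -0.3444  0.1862]
[ 0.5538 -0.3412  0.185 ]
[ 0.5424 -0.3484  0.
[... 267 characters left out ...]
 0.5497 -0.3382  0.1656]
[ 0.5481 -0.333   0.1633]
[ 0.5472 -0.339   0.1623]
[ 0.5379 -0.3449  0.1602]
[ 0.5461 -0.3356  0.1586]
[ 0.5367 -0.3409  0.1569]
[ 0.5546 -0.3373  0.1553]
[ 0.5362 -0.349   0.1543]
[ 0.5508 -0.3338  0.1522]
[ 0.5377 -0.3453  0.1501]
[ 0.5361 -0.3399  0.1479]
[ 0.5405 -0.3366  0.146 ]
[ 0.5361 -0.3405  0.1441]
[ 0.5386 -0.3401  0.1405]
[ 0.5444 -0.3318  0.1387]
[ 0.5388 -0.3315  0.137 ]
[ 0.5442 -0.3313  0.1358]
[ 0.5483 -0.3361  0.1344]
[ 0.5375 -0.3372  0.1329]
[ 0.5319 -0.3368  0.1312]
[ 0.5375 -0.328   0.1298]
[ 0.5331 -0.3319  0.1279]
[ 0.5447 -0.3246  0.1273]
[ 0.5404 -0.3288  0.1252]
[ 0.5374 -0.3282  0.1229]
[ 0.5492 -0.3312  0.1177]
[ 0.5411 -0.3331  0.1078]
```

View pics/t0a.png

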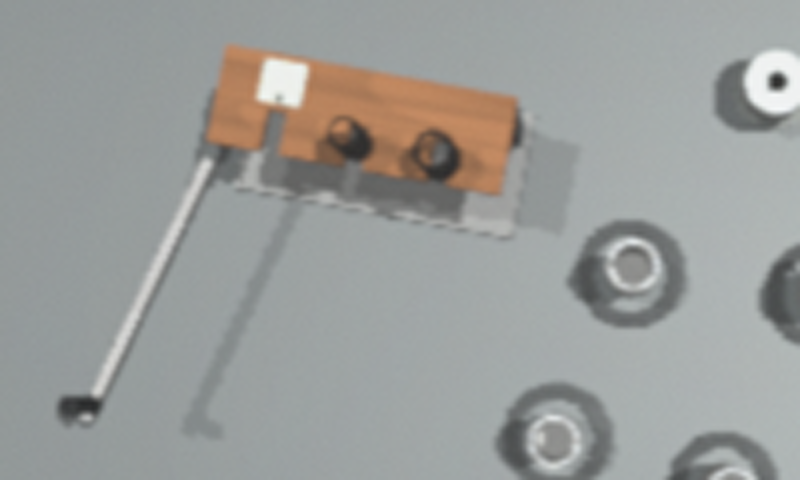

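View pics/s0a.png

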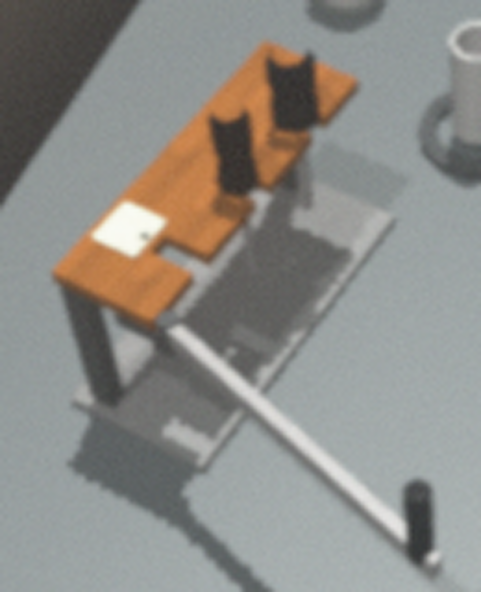

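View pics/t0b.png

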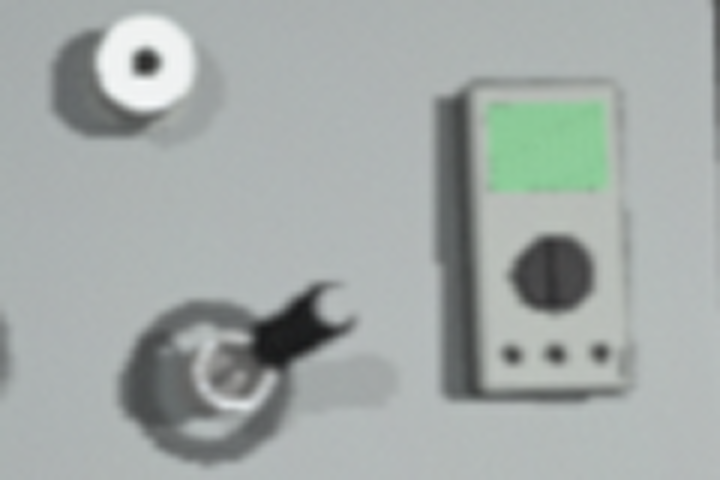

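View pics/s0b.png

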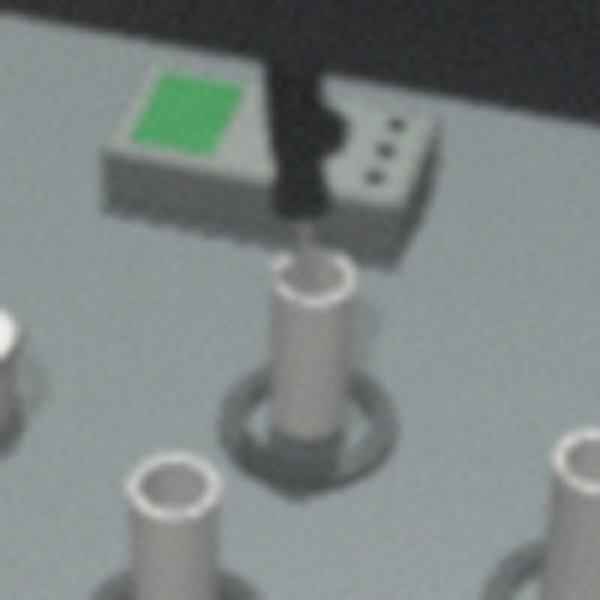

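```bash
python3 - <<'E'
from h import *
from scipy.optimize import least_squares
np.set_printoptions(precision=4,suppress=True)
a=load('s0');b=load('t0')
W=pts(b);Ws=pts(a)
# cup rim by image
print('rim top',onz(b,319.2-.5,211.7-.5,.095),'rim side',onz(a,282.2,155.8,.095))
for n,w in(('t',W),('s',Ws)):
    X,Y,Z=w[...,0],w[...,1],w[...,2]
    m=(abs(Z-.095)<.006)&(X>.5)&(X<.57)&(Y<-.27)&(Y>-.34);print(n,'rim d',m.sum(),cv2.minEnclosingCircle(w[m][:,:2].astype(np.float32)))
    m=(abs(Z-.010)<.004)&(X>.44)&(X<.62)&(Y<-.22)&(Y>-.38);print('foot',m.sum(),cv2.minEnclosingCircle(w[m][:,:2].astype(np.float32)))
def dark(f): return f['pixels'].max(2)<80
Q=[]
for w,f in((W,b),(Ws,a)):
    X,Y,Z=w[...,0],w[...,1],w[...,2]
    m=(Z>.118)&(X>.5)&(X<.59)&(Y<-.30)&(Y>-.40)&dark(f);Q.append(w[m])
def res(p,q):
    c=np.array([p[0],p[1],.15]);d=np.array([p[2],p[3],1]);d/=np.linalg.norm(d)
    return np.linalg.norm(np.cross(q-c,d),axis=1)-.013
for q in(*Q,np.vstack(Q)):
    r=least_squares(res,[.545,-.345,.1,-.2],args=(q,),loss='soft_l1',f_scale=.003); d=np.array([r.x[2],r.x[3],1]);
    print(len(q),r.x,'tilt',np.degrees(np.arctan(np.hypot(*r.x[2:]))),'az',np.degrees(np.arctan2(r.x[3],r.x[2])),np.sqrt(np.mean(r.fun**2)))
    d/=np.linalg.norm(d);t=(q-[r.x[0],r.x[1],.15])@d;print('axial',np.percentile(t,[1,5,50,95,99]))
# light end + lower end
E
```

```text
rim top [ 0.5336 -0.3238  0.095 ] rim side [ 0.5315 -0.3226  0.095 ]
t rim d 37 ((0.5323825478553772, -0.32405832409858704), 0.018105341121554375)
foot 417 ((0.5308154821395874, -0.30618712306022644), 0.10992223769426346)
s rim d 64 ((0.5318400859832764, -0.3210503160953522), 0.020042145624756813)
foot 183 ((0.5382765531539917, -0.32055383920669556), 0.04789762571454048)
95 [ 0.5493 -0.3481  0.1663 -0.2298] tilt 15.834368999937594 az -54.11179159790378 0.0009766001909833392
axial [-0.0309 -0.0278  0.006   0.0373  0.0411]
237 [ 0.5482 -0.3477  0.184  -0.2317] tilt 16.481984911951287 az -51.54817650184546 0.0020485705075418315
axial [-0.0323 -0.0283  0.007   0.0374  0.0399]
332 [ 0.5486 -0.3479  0.1786 -0.2311] tilt 16.283028924790862 az -52.296418748873464 0.00184093852415877
axial [-0.0322 -0.0279  0.0065  0.0374  0.0401]
```

```bash
python3 - <<'E'
from h import *
np.set_printoptions(precision=4,suppress=True)
a=load('s0');b=load('t0')
for n,f in(('t',b),('s',a)):
    w=pts(f);hsv=cv2.cvtColor(f['pixels'],cv2.COLOR_RGB2HSV)
    m=(hsv[...,0]<20)&(hsv[...,1]>100)&(hsv[...,2]>60)&(abs(w[...,2]-.135)<.02)
    m&=(w[...,0]>.4)&(w[...,0]<.7)
    l,lab,st,_=cv2.connectedComponentsWithStats(m.astype(np.uint8)); print(n,st[1:,4])
    # include tag
    uv=np.argwhere(m)[:,::-1]; P=np.array([onz(f,u,v,.135)[:2] for u,v in uv])
    r=cv2.minAreaRect(P.astype(np.float32));print('shelf rect',r, cv2.boxPoints(r))
    X,Y=w[...,0],w[...,1]
    # tag: bright within rect
    t=(hsv[...,1]<60)&(hsv[...,2]>170)&(abs(w[...,2]-.135)<.012)&(X>.48)&(X<.66)&(Y>0)&(Y<.25)
    l,lab,st,c=cv2.connectedComponentsWithStats(t.astype(np.uint8)); k=1+np.argmax(st[1:,4]); print('tag',st[k],c[k],onz(f,*c[k],.1355))
    # gate post
    g=(f['pixels'].max(2)<70)&(X>.3)&(X<.5)&(Y>.05)&(Y<.4)&(w[...,2]>.13)
    print('post',g.sum(),np.median(w[g],0),w[g].max(0),w[g].min(0))
    g=(X>.3)&(X<.56)&(Y>.12)&(Y<.4)&(abs(w[...,2]-.134)<.008)&(hsv[...,1]<60)
    if g.sum()>5:
        l=cv2.fitLine(w[g][:,:2].astype(np.float32),cv2.DIST_L2,0,.01,.01).ravel(); print('bar',g.sum(),l,w[g].min(0),w[g].max(0))
E
```

```text
t [ 248 1088]
shelf rect ((0.6530442237854004, 0.010824203491210938), (0.20980091392993927, 0.06846287846565247), 78.38187408447266) [[ 0.5984 -0.085 ]
 [ 0.6654 -0.0988]
 [ 0.7077  0.1067]
 [ 0.6406  0.1205]]
tag [136 180  27  53 143] [148.7413 206.2657] [0.5517 0.1557 0.1355]
post 25 [0.4558 0.1951 0.1784] [0.4587 0.202  0.1892] [0.4528 0.193  0.1402]
bar 152 [ 0.9052 -0.425   0.5061  0.1756] [0.4472 0.1473 0.1263] [0.5582 0.2073 0.1413]
s [1568  100]
shelf rect ((0.6520307064056396, 0.013677142560482025), (0.21242479979991913, 0.07266420125961304), 78.51588439941406) [[ 0.5953 -0.0832]
 [ 0.6665 -0.0976]
 [ 0.7088  0.1105]
 [ 0.6376  0.125 ]]
tag [176 268  58  53 286] [206.4615 294.5874] [0.5453 0.1594 0.1355]
post 72 [0.4537 0.2065 0.1624] [0.4584 0.2085 0.1869] [0.4495 0.2038 0.1324]
bar 327 [ 0.9047 -0.4261  0.5025  0.1801] [0.4445 0.1487 0.1261] [0.56   0.2088 0.1411]
```

```bash
cat >> h.py <<'E'
from scipy.spatial.transform import Rotation as Ro
c=np.array([.6523,.0123]); yaw=np.radians(-11.55)
xr=np.array([np.cos(yaw),np.sin(yaw)]);yr=np.array([-xr[1],xr[0]])
org=c-.019*xr
def rk(x,y,z): return np.r_[org+x*xr+y*yr,z]
d=np.array([.1786,-.2311,1]);d/=np.linalg.norm(d)
A=np.array([.5486,-.3479,.15]); sh=A-.0335*d
def st():
    s=ctrl.read_state(); q=s['tool_rot']; return s,s['tool_pos'],Ro.from_quat([q[1],q[2],q[3],q[0]])
def tool(zd,az):
    z=np.array(zd)/np.linalg.norm(zd); x=np.array([np.cos(az),np.sin(az),0]); x-=z*(x@z); x/=np.linalg.norm(x)
    return Ro.from_matrix(np.c_[x,np.cross(z,x),z])
def plan(p,R):
    s,p0,R0=st(); print('t',s['time_s'],'shift cm',((np.array(p)-p0)*100).round(2),'rot',(R*R0.inv()).as_rotvec().round(4),'width',s['width'],'F',s['wrist_force'].round(2))
E
python3 - <<'E'
from h import *
np.set_printoptions(precision=4,suppress=True)
a=load('s0');b=load('t0')
for n,f,(x0,x1,y0,y1) in(('t',b,(120,350,140,240)),('s',a,(140,330,110,340))):
    s=3.4 if n=='t' else 2.6
    im=cv2.resize(f['pixels'][y0:y1,x0:x1,::-1],None,fx=s,fy=s,interpolation=cv2.INTER_CUBIC)
    P=[sh,sh+.075*d,sh-.110*d,rk(0,60e-3,.135),rk(.034,.06,.135),rk(-.016,-.105,.135),rk(-.016,.105,.135),rk(.054,.105,.135),rk(.054,-.105,.135),rk(-.023,.1,.134),rk(0,0,.19),rk(0,-.06,.19)]+[np.r_[.532,-.3226,.095]+.017*np.r_[np.cos(t),np.sin(t),0] for t in np.arange(0,6.2,1)]
    for u,v in proj(f,P): cv2.circle(im,(int((u+.5-x0)*s),int((v+.5-y0)*s)),2,(0,0,255),-1)
    cv2.imwrite(f'pics/ov_{n}.png',im); print(im.shape)
print(rk(0,.06,.135),rk(-.023,.1,.126))
R=tool(-d,yaw); g=sh+.045*d
plan(g-.019*d+.09*d,R);print('tcp goal',g-.019*d)
E
```

```text
(340, 782, 3)
(598, 494, 3)
[0.6457 0.0749 0.135 ] [0.6312 0.1187 0.126 ]
t 0.1 shift cm [40.29 21.16  1.15] rot [0.2968 0.0282 1.1118] width 1.001879529467167 F [-0.25  0.35  0.61]
tcp goal [ 0.5473 -0.3462  0.1428]
```

View pics/ov_t.png

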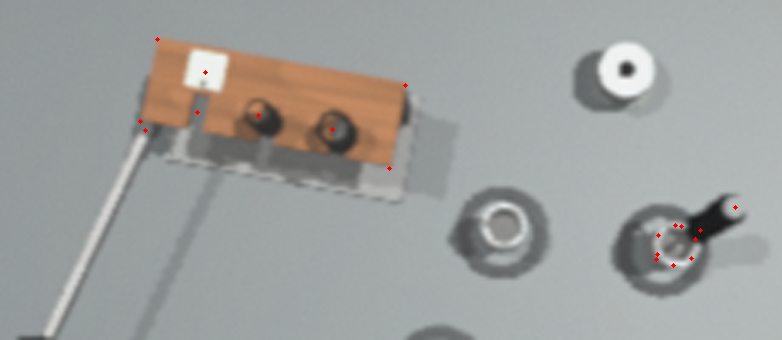

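View pics/ov_s.png

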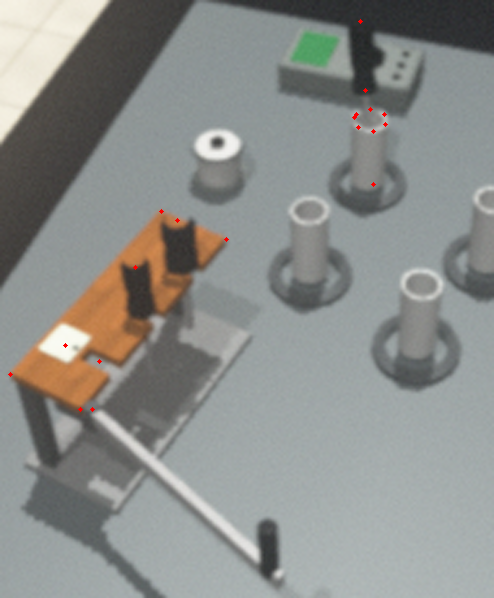

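The overlay fits to about 1 px: the shaft, handle and rim points in both views, and the shelf corners and tag centre. I'm moving to a pre-grasp 90 mm up the driver's axis.

```bash
python3 -m jog '[[[3.36,1.76,0.3,0.0247,0.0023,0.0926,1],[3.36,1.76,0.3,0.0247,0.0023,0.0926,1],[3.36,1.76,0.3,0.0247,0.0023,0.0926,1],[3.36,1.76,0.1,0.0247,0.0023,0.0926,1],[3.36,1.76,0.1,0.0247,0.0023,0.0926,1],[3.36,1.76,0.1,0.0247,0.0023,0.0926,1],[3.36,1.76,0,0.0247,0.0023,0.0926,1],[3.36,1.76,0,0.0247,0.0023,0.0926,1],[3.36,1.76,0,0.0247,0.0023,0.0926,1],[3.36,1.76,0,0.0247,0.0023,0.0926,1],[3.36,1.76,0,0.0247,0.0023,0.0926,1],[3.36,1.76,0,0.0247,0.0023,0.0926,1]]]' 30
python3 -m jog '[[[0,0,0,0,0,0,1],[0,0,0,0,0,0,1],[0,0,0,0,0,0,1]]]'
python3 - <<'E'
from h import *
g=sh+.045*d
plan(g-.019*d+.09*d,tool(-d,yaw)); plan(g-.019*d,tool(-d,yaw)); print(st()[0]['joints'].round(2))
E
```

```text
time_s: 1.1
tool_pos: [0.5643, -0.3659, 0.23]
tool_rot: [-0.104, 0.986, -0.088, -0.096]
wrist_force: [0.7, -1.2, -0.7]
width: 1.0
time_s: 1.35
tool_pos: [0.5629, -0.3669, 0.2296]
tool_rot: [-0.104, 0.986, -0.09, -0.096]
wrist_force: [0.6, 0.5, -0.9]
width: 0.998
t 1.35 shift cm [-0.02  0.07 -0.04] rot [0.     0.0005 0.0011] width 0.9977749837354555 F [ 0.59  0.5  -0.91]
t 1.35 shift cm [-1.56  2.07 -8.68] rot [0.     0.0005 0.0011] width 0.9977749837354555 F [ 0.59  0.5  -0.91]
[-0.69  0.62  0.89  0.07  1.91 -0.49]
```

```bash
python3 -m jog '[[[-0.26,0.35,-1.45,0,0,0,1],[-0.26,0.35,-1.45,0,0,0,1],[-0.26,0.35,-1.45,0,0,0,1],[-0.26,0.34,-1.45,0,0,0,1],[-0.26,0.34,-1.44,0,0,0,1],[-0.26,0.34,-1.44,0,0,0,1],[0,0,0,0,0,0,1],[0,0,0,0,0,0,1]]]'
python3 - <<'E'
from h import *
g=sh+.045*d
plan(g-.019*d,tool(-d,yaw))
f=grab('side','s1'); cv2.imwrite('pics/s1c.png',cv2.resize(f['pixels'][60:210,200:360,::-1],None,fx=4.5,fy=4,interpolation=cv2.INTER_CUBIC))
E
```

```text
time_s: 2.02
tool_pos: [0.546, -0.3471, 0.1441]
tool_rot: [-0.104, 0.986, -0.091, -0.096]
wrist_force: [0.9, -0.4, 0.6]
width: 0.999
t 2.0167 shift cm [ 0.13  0.09 -0.13] rot [0.0002 0.0012 0.0033] width 0.9991712284774747 F [ 0.94 -0.42  0.56]
```

View pics/s1c.png

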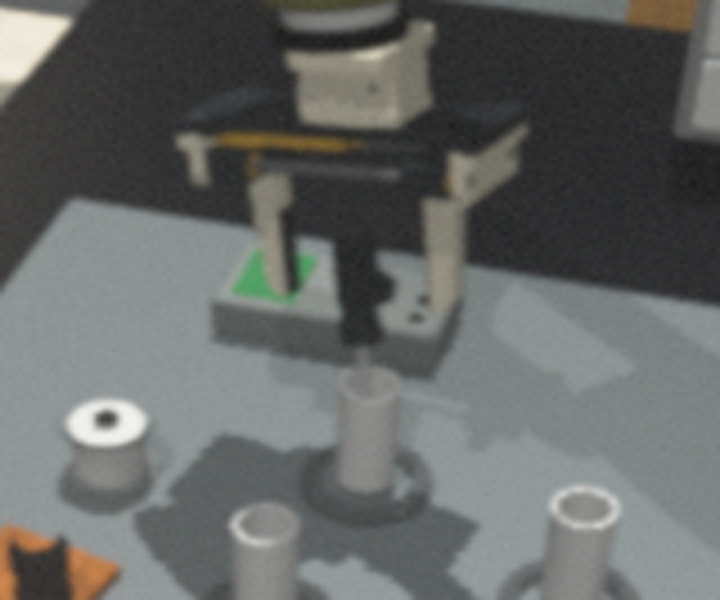

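The handle at crop (360,290) stands between the fingers at (280,240) and (445,250), roughly centred. I'll correct by 1 mm and close.

```bash
python3 -m jog '[[[0.1,0.08,-0.1,0,0,0,0.5],[0,0,0,0,0,0,0.4],[0,0,0,0,0,0,0.2],[0,0,0,0,0,0,0.1],[0,0,0,0,0,0,0],[0,0,0,0,0,0,0],[0,0,0,0,0,0,0],[0,0,0,0,0,0,0]]]' 30
python3 - <<'E'
from h import *
g=sh+.045*d
plan(g-.019*d,tool(-d,yaw))
E
```

```text
time_s: 2.73
tool_pos: [0.5486, -0.3456, 0.1428]
tool_rot: [-0.104, 0.986, -0.09, -0.095]
wrist_force: [-0.3, 0.5, -0.4]
width: 0.475
t 2.7333 shift cm [-0.12 -0.07  0.  ] rot [0.0004 0.002  0.0009] width 0.4749311377299062 F [-0.34  0.52 -0.39]
```

```bash
python3 -m jog '[[[0,0,0,0,0,0,0],[0,0,0,0,0,0,0],[0,0,0,0,0,0,0],[0,0,0,0,0,0,0],[0,0,0,0,0,0,0],[0,0,0,0,0,0,0]]]' 30
python3 - <<'E'
from h import *
g=sh+.045*d
plan(g-.019*d,tool(-d,yaw))
f=grab('side','s2'); cv2.imwrite('pics/s2c.png',cv2.resize(f['pixels'][60:210,200:360,::-1],None,fx=4.5,fy=4,interpolation=cv2.INTER_CUBIC))
E
```

```text
time_s: 3.23
tool_pos: [0.5486, -0.3456, 0.1428]
tool_rot: [-0.104, 0.986, -0.09, -0.095]
wrist_force: [-0.5, 0.5, 0.3]
width: 0.274
t 3.2333 shift cm [-0.12 -0.07 -0.  ] rot [0.0005 0.0021 0.0009] width 0.27352531722500184 F [-0.45  0.52  0.33]
```

View pics/s2c.png

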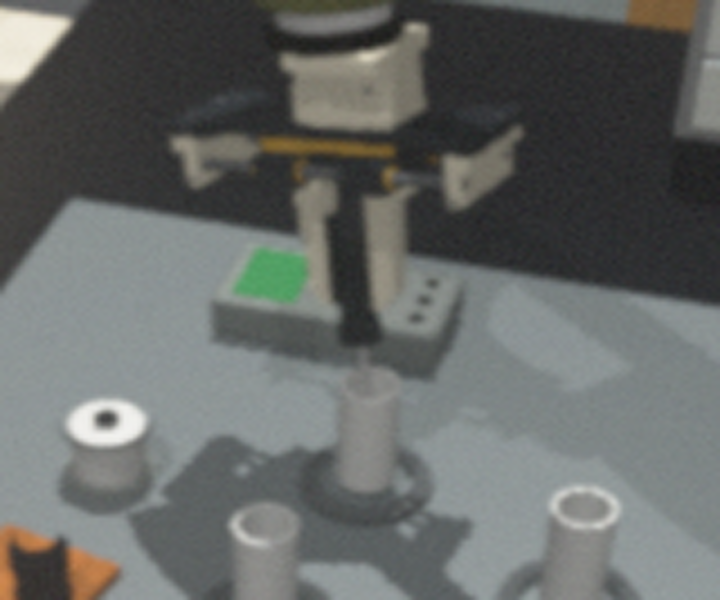

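The handle is gripped: the opening is 25 mm, and both pads are on it at (345,250). Now I'll pull along the axis.

```bash
python3 -m jog '[[[0.1,-0.12,0.55,0,0,0,0],[0.1,-0.13,0.55,0,0,0,0],[0.17,-0.22,0.96,0,0,0,0],[0.17,-0.22,0.96,0,0,0,0],[0.17,-0.22,0.96,0,0,0,0],[0,0,0,0,0,0,0]]]'
python3 -m jog '[[[0.21,-0.27,1.15,0,0,0,0],[0.21,-0.27,1.15,0,0,0,0],[0.21,-0.27,1.15,0,0,0,0],[0.21,-0.27,1.15,0,0,0,0],[0.21,-0.27,1.15,0,0,0,0],[0.21,-0.27,1.15,0,0,0,0],[0.21,-0.27,1.15,0,0,0,0],[0.21,-0.27,1.15,0,0,0,0],[0,0,0.8,0,0,0,0],[0,0,0,0,0,0,0],[0,0,0,0,0,0,0]]]'
python3 - <<'E'
from h import *
f=grab('side','s3'); cv2.imwrite('pics/s3c.png',cv2.resize(f['pixels'][0:210,180:380,::-1],None,fx=3.5,fy=2.8,interpolation=cv2.INTER_CUBIC))
plan(st()[1],tool([0,0,-1],yaw))
E
```

```text
time_s: 3.78
tool_pos: [0.5568, -0.3558, 0.1863]
tool_rot: [-0.103, 0.986, -0.09, -0.094]
wrist_force: [-0.5, 1.7, 1.2]
width: 0.278
time_s: 4.7
tool_pos: [0.5727, -0.3764, 0.2829]
tool_rot: [-0.103, 0.986, -0.09, -0.095]
wrist_force: [0.8, -0.1, -1.5]
width: 0.273
t 4.75 shift cm [0. 0. 0.] rot [-0.2263 -0.1694 -0.0195] width 0.27800239797884535 F [ 0.1  -0.26 -1.36]
```

View pics/s3c.png

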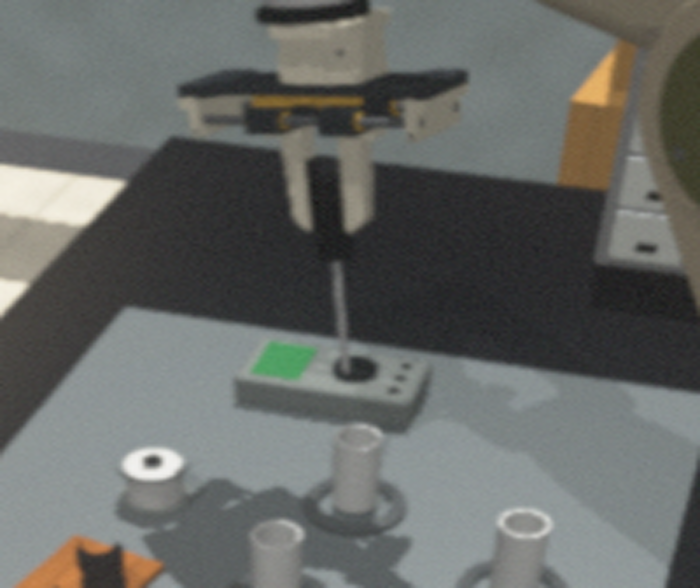

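The driver is clear of the cup at (357,470), which stands upright. Next I level the driver and carry it to the front of the rack.

```bash
python3 -m jog '[[[0,0.5,0.2,-0.0566,-0.0423,-0.0049,0],[0,1,0.2,-0.0566,-0.0423,-0.0049,0],[0,1.5,0.2,-0.0566,-0.0423,-0.0049,0],[0,2,0,-0.0566,-0.0423,-0.0049,0],[-0.1,3,0,0,0,0,0],[-0.2,3,0,0,0,0,0],[-0.2,3,0,0,0,0,0],[-0.2,3,0,0,0,0,0],[-0.2,3,0,0,0,0,0],[-0.2,3,0,0,0,0,0]]]'
python3 -m jog '[[[-0.2,3,0,0,0,0,0],[-0.2,3,0,0,0,0,0],[0,3,0,0,0,0,0],[0,3,0,0,0,0,0],[0,3,0,0,0,0,0],[0,3,0,0,0,0,0],[0,2.6,0,0,0,0,0],[0,2,0,0,0,0,0],[0,1.2,0,0,0,0,0],[0,0,0,0,0,0,0],[0,0,0,0,0,0,0],[0,0,0,0,0,0,0]]]'
python3 - <<'E'
from h import *
plan(rk(-.09,.06,.2829),tool([0,0,-1],yaw))
for n in('side','top'):
    f=grab(n,n[0]+'4')
f=load('s4'); cv2.imwrite('pics/s4c.png',cv2.resize(f['pixels'][90:330,100:300,::-1],None,fx=3,fy=2.4,interpolation=cv2.INTER_CUBIC))
E
```

```text
time_s: 5.58
tool_pos: [0.5604, -0.1446, 0.2874]
tool_rot: [-0.0, 0.995, -0.101, -0.001]
wrist_force: [0.1, 0.3, -1.6]
width: 0.277
time_s: 6.58
tool_pos: [0.5573, 0.0907, 0.2882]
tool_rot: [0.0, 0.995, -0.101, -0.0]
wrist_force: [0.2, 0.1, -1.6]
width: 0.276
t 6.5833 shift cm [ 0.02  0.22 -0.53] rot [ 0.0009 -0.0006  0.0008] width 0.27600333851577036 F [ 0.17  0.14 -1.58]
```

View pics/s4.png

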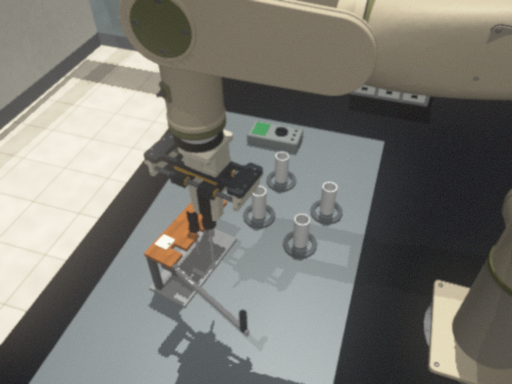

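View pics/t4.png

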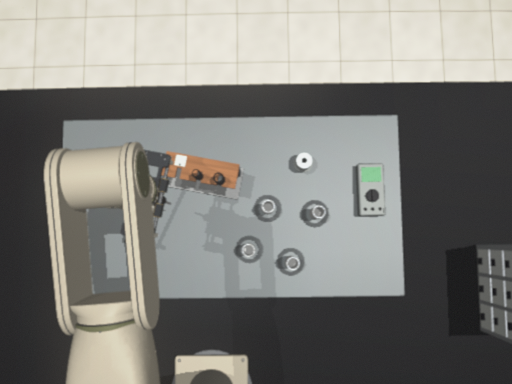

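The side view shows the driver held in front of the rack, with its shaft near (210,240). The arm hides it from the top view. I'll measure the shaft and notch from the side.

```bash
python3 - <<'E'
from h import *
np.set_printoptions(precision=4,suppress=True)
f=load('s4'); w=pts(f)
p=np.array([.5573,.0907,.2882])
s=p-[0,0,.026]  # expected shoulder
pr=proj(f,[s,s-[0,0,.11],rk(0,.06,.135),rk(-.016,.053,.135),rk(-.016,.067,.135),rk(.014,.06,.135)]); print(pr)
m=(np.hypot(w[...,0]-s[0],w[...,1]-s[1])<.03)&(w[...,2]>.14)&(w[...,2]<.262)
q=w[m]; print(m.sum())
for z0 in np.arange(.14,.26,.01):
    k=q[abs(q[:,2]-z0)<.005]
    if len(k): print(round(z0,2),len(k),np.median(k,0))
im=cv2.resize(f['pixels'][180:280,140:260,::-1],None,fx=6,fy=6,interpolation=cv2.INTER_CUBIC)
for u,v in pr: cv2.circle(im,(int((u+.5-140)*6),int((v+.5-180)*6)),2,(0,0,255),-1)
cv2.imwrite('pics/s4d.png',im)
E
```

```text
[[209.105  223.7855]
 [213.5557 259.9405]
 [177.7293 248.4983]
 [185.951  249.1591]
 [181.9286 253.8674]
 [172.3441 245.8989]]
105
0.15 1 [0.5548 0.0941 0.1542]
0.16 10 [0.556  0.0943 0.16  ]
0.17 10 [0.5553 0.0943 0.1708]
0.18 10 [0.5559 0.093  0.18  ]
0.19 7 [0.5556 0.0944 0.1883]
0.2 12 [0.5552 0.0937 0.1984]
0.21 12 [0.5559 0.094  0.2079]
0.22 10 [0.5553 0.0943 0.2207]
0.23 13 [0.5553 0.0934 0.2304]
0.24 9 [0.5562 0.0938 0.2399]
0.25 6 [0.5555 0.0935 0.2469]
```

View pics/s4d.png

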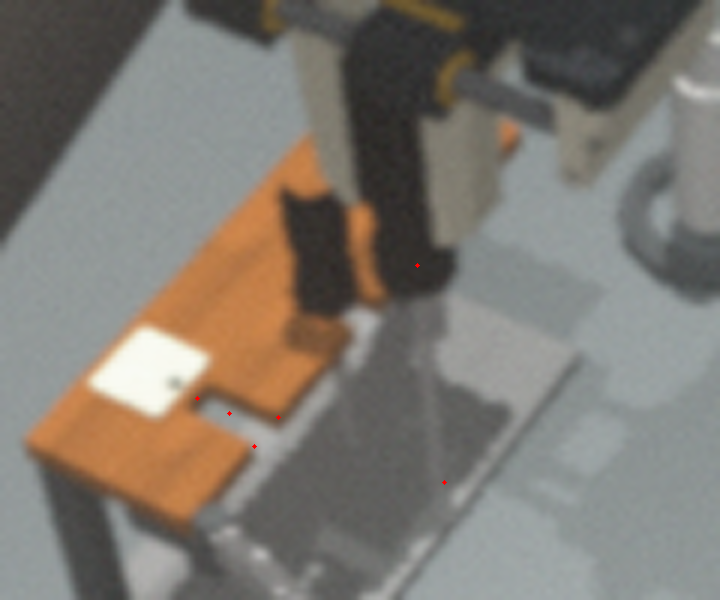

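The shaft is vertical and its axis is within 0.5 mm of the TCP, and the notch overlay sits on the real notch, with its corners at (278,418) and (254,446). Now I'll lower at the staging point.

```bash
python3 -m jog '[[[0.02,0.2,-1,0,0,0,0],[0,0,-1.5,0,0,0,0],[0,0,-1.5,0,0,0,0],[0,0,-1.5,0,0,0,0],[0,0,-1.5,0,0,0,0],[0,0,-1.5,0,0,0,0],[0,0,-1.5,0,0,0,0],[0,0,-1.2,0,0,0,0],[0,0,-0.8,0,0,0,0],[0,0,0,0,0,0,0],[0,0,0,0,0,0,0]]]'
python3 - <<'E'
from h import *
np.set_printoptions(precision=4,suppress=True)
R=tool([0,0,-1],yaw)
plan(rk(-.09,.06,.168),R); plan(rk(0,.06,.168),R)
f=grab('side','s5');w=pts(f);p=st()[1]
m=(np.hypot(w[...,0]-p[0],w[...,1]-p[1])<.016)&(f['pixels'].max(2)<75)&(w[...,2]>p[2]-.04)&(w[...,2]<p[2])
print(m.sum(),np.sort(w[m][:,2])[:12]-p[2])
im=cv2.resize(f['pixels'][200:300,140:260,::-1],None,fx=6,fy=6,interpolation=cv2.INTER_CUBIC)
s=p-[0,0,.026];rr=[s+.013*np.r_[np.cos(t),np.sin(t),0] for t in np.arange(0,6.3,.4)]
for u,v in proj(f,rr): cv2.circle(im,(int((u+.5-140)*6),int((v+.5-200)*6)),1,(0,0,255),-1)
cv2.imwrite('pics/s5c.png',im)
E
```

```text
time_s: 7.6
tool_pos: [0.5574, 0.0935, 0.1683]
tool_rot: [0.0, 0.995, -0.101, -0.0]
wrist_force: [0.2, 0.5, -0.5]
width: 0.274
t 7.6 shift cm [ 0.01 -0.06 -0.03] rot [ 0.0003 -0.0009  0.0005] width 0.27411882541407073 F [ 0.2   0.55 -0.46]
t 7.6 shift cm [ 8.83 -1.86 -0.03] rot [ 0.0003 -0.0009  0.0005] width 0.27411882541407073 F [ 0.2   0.55 -0.46]
87 [-0.0279 -0.027  -0.026  -0.0247 -0.0237 -0.0232 -0.023  -0.0225 -0.0224
 -0.0223 -0.0222 -0.0221]
```

View pics/s5c.png

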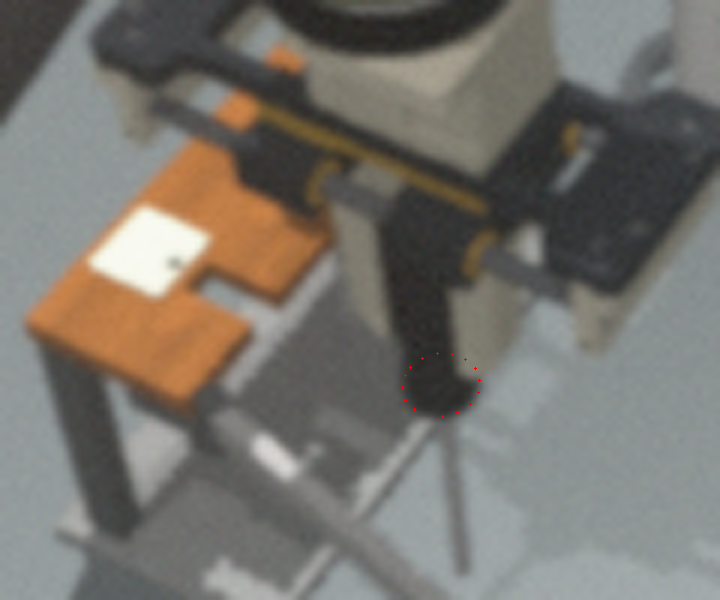

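The handle's lower rim lies on the predicted circle at (440,385), so the shoulder is about 26 mm below the TCP. Sliding in level, 6 mm above the shelf.

```bash
python3 -m jog '[[[0.98,-0.26,0,0,0,0,0],[1.47,-0.30,0,0,0,0,0],[1.47,-0.30,0,0,0,0,0],[1.47,-0.30,0,0,0,0,0],[1.47,-0.30,0,0,0,0,0],[0.98,-0.2,0,0,0,0,0],[0.98,-0.2,0,0,0,0,0],[0,0,0,0,0,0,0],[0,0,0,0,0,0,0],[0,0,0,0,0,0,0]]]'
python3 - <<'E'
from h import *
np.set_printoptions(precision=4,suppress=True)
R=tool([0,0,-1],yaw)
plan(rk(0,.06,.161),R)
f=grab('side','s6');p=st()[1]
im=cv2.resize(f['pixels'][180:280,130:250,::-1],None,fx=6,fy=6,interpolation=cv2.INTER_CUBIC)
cv2.imwrite('pics/s6c.png',im)
E
```

```text
time_s: 8.48
tool_pos: [0.6458, 0.0753, 0.1692]
tool_rot: [0.0, 0.995, -0.101, 0.0]
wrist_force: [-0.1, -0.0, -1.3]
width: 0.278
t 8.4833 shift cm [-0.01 -0.04 -0.82] rot [0.0002 0.0006 0.0001] width 0.2777078873173398 F [-0.06 -0.   -1.34]
```

View pics/s6c.png

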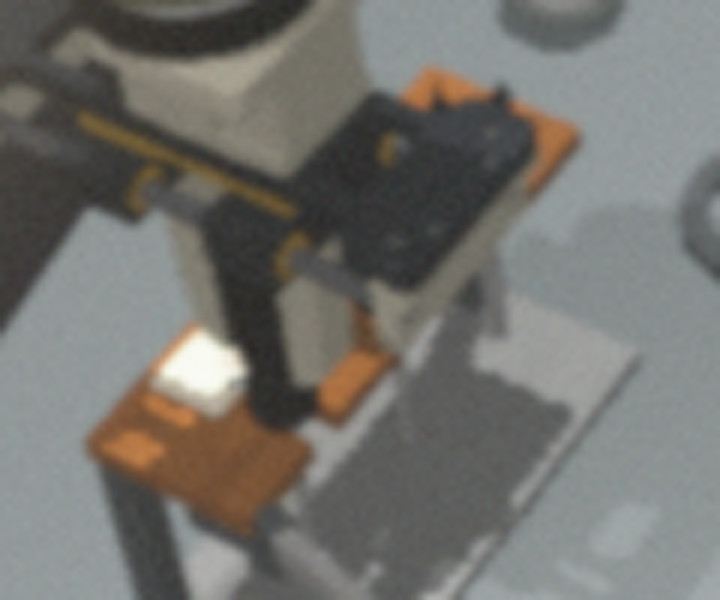

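The handle stands over the notch at (280,405) with no side force. I'm lowering it to touch.

```bash
python3 -m jog '[[[0,-0.03,-0.2,0,0,0,0],[0,0,-0.2,0,0,0,0],[0,0,-0.1,0,0,0,0],[0,0,0,0,0,0,0],[0,0,0,0,0,0,0]]]'
python3 -m jog '[[[0,0,-0.1,0,0,0,0],[0,0,0,0,0,0,0],[0,0,0,0,0,0,0]]]'
python3 -m jog '[[[0,0,-0.1,0,0,0,0],[0,0,0,0,0,0,0],[0,0,0,0,0,0,0]]]'
```

```text
time_s: 8.95
tool_pos: [0.6456, 0.0749, 0.1634]
tool_rot: [0.0, 0.995, -0.101, -0.0]
wrist_force: [0.1, -0.1, -0.9]
width: 0.28
time_s: 9.2
tool_pos: [0.6458, 0.0748, 0.1626]
tool_rot: [0.0, 0.995, -0.101, -0.0]
wrist_force: [1.0, -1.0, -1.5]
width: 0.273
time_s: 9.45
tool_pos: [0.6458, 0.0748, 0.1615]
tool_rot: [0.0, 0.995, -0.101, -0.0]
wrist_force: [-0.2, 0.1, -1.1]
width: 0.273
```

```bash
python3 -m jog '[[[0,0,-0.1,0,0,0,0],[0,0,0,0,0,0,0],[0,0,0,0,0,0,0]]]'
python3 - <<'E'
from h import *
f=grab('side','s7')
im=cv2.resize(f['pixels'][180:280,130:250,::-1],None,fx=6,fy=6,interpolation=cv2.INTER_CUBIC)
cv2.imwrite('pics/s7c.png',im);print(st()[0]['wrist_force'])
E
```

```text
time_s: 9.7
tool_pos: [0.646, 0.0748, 0.1613]
tool_rot: [0.0, 0.995, -0.101, 0.0]
wrist_force: [-1.8, -0.1, 3.0]
width: 0.273
[-1.80631893 -0.29697773  4.0939869 ]
```

View pics/s7c.png

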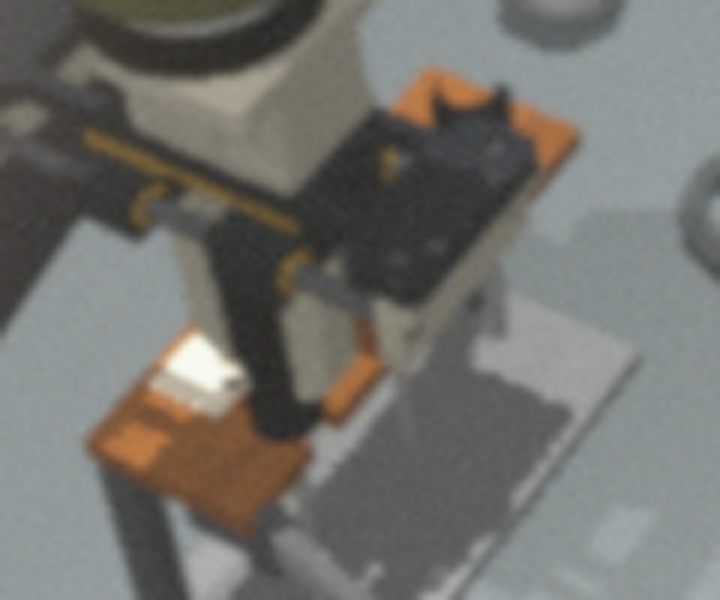

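There is contact at 4 N, so the face is on the shelf. Releasing with a partial opening.

```bash
python3 -m jog '[[[0,0,0,0,0,0,0.35],[0,0,0,0,0,0,0.4],[0,0,0,0,0,0,0.45],[0,0,0,0,0,0,0.55],[0,0,0,0,0,0,0.55],[0,0,0,0,0,0,0.55],[0,0,0,0,0,0,0.55],[0,0,0,0,0,0,0.55]]]'
python3 - <<'E'
from h import *
f=grab('side','s8')
im=cv2.resize(f['pixels'][180:280,130:250,::-1],None,fx=6,fy=6,interpolation=cv2.INTER_CUBIC)
cv2.imwrite('pics/s8c.png',im);print(st()[0]['wrist_force'])
E
```

```text
time_s: 10.42
tool_pos: [0.6459, 0.0748, 0.1606]
tool_rot: [0.0, 0.995, -0.101, -0.0]
wrist_force: [-0.0, 0.4, -0.4]
width: 0.55
[-0.36919641 -0.55364274 -0.10259882]
```

View pics/s8c.png

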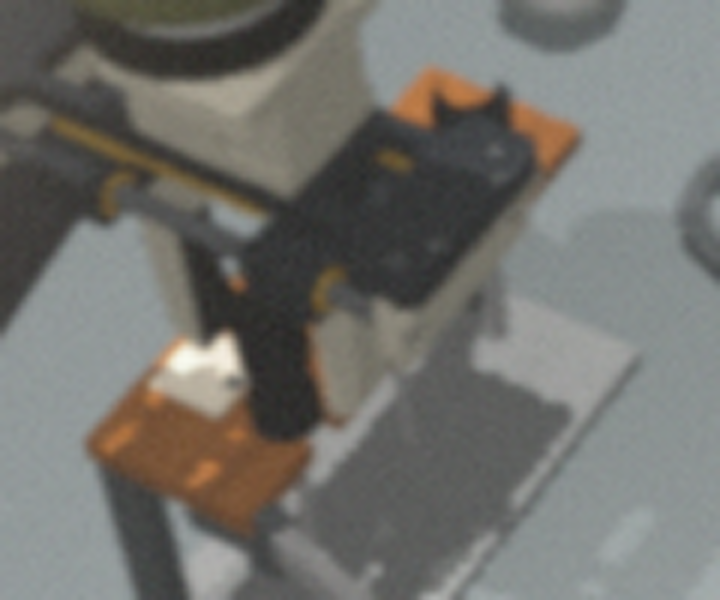

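The driver stays upright by itself after release. Now I retreat straight up, then go behind the gate post with the fingers shut.

```bash
python3 -m jog '[[[0,0,0.6,0,0,0,0.55],[0,0,1.2,0,0,0,0.55],[0,0,1.5,0,0,0,0.55],[0,0,2,0,0,0,0.55],[0,0,2.2,0,0,0,0.55],[0,0,2.5,0,0,0,0.55],[0,0,1,0,0,0,0.55],[0,0,0,0,0,0,0.55]]]'
python3 -m jog '[[[-1.7,1.72,0,0,0,-0.024,0.3],[-1.7,1.72,0,0,0,-0.024,0.1],[-1.7,1.72,0,0,0,-0.024,0],[-1.7,1.72,0,0,0,-0.024,0],[-1.7,1.72,0,0,0,-0.024,0],[-1.7,1.72,0,0,0,-0.024,0],[-1.7,1.72,0,0,0,-0.024,0],[-1.7,1.72,0,0,0,-0.024,0],[-1.7,1.72,0,0,0,-0.024,0],[-1.7,1.72,0,0,0,-0.024,0],[0,0,0,0,0,0,0],[0,0,0,0,0,0,0]]]'
python3 - <<'E'
from h import *
np.set_printoptions(precision=4,suppress=True)
H=rk(-.023,.1,.126)
ph=np.radians(154.8);u=np.array([np.cos(ph),np.sin(ph),0]);t=np.array([-u[1],u[0],0])
g=H+.195*u-.05*t; g[2]=.150
plan(g,tool([0,0,-1],ph+np.pi)); print(st()[0]['joints'].round(2))
for n in('side','top'):
    f=grab(n,n[0]+'9')
f=load('s9');w=pts(f)
im=cv2.resize(f['pixels'][160:360,120:300,::-1],None,fx=3,fy=3,interpolation=cv2.INTER_CUBIC)
s=rk(0,.06,.135)
for u_,v in proj(f,[s,s+[0,0,.075],H+[0,0,0.008]]): cv2.circle(im,(int((u_+.5-120)*3),int((v+.5-160)*3)),2,(0,0,255),-1)
cv2.imwrite('pics/s9c.png',im)
E
```

```text
time_s: 11.13
tool_pos: [0.6477, 0.0749, 0.2757]
tool_rot: [-0.0, 0.995, -0.101, 0.004]
wrist_force: [-0.1, 0.1, 0.6]
width: 0.545
time_s: 12.13
tool_pos: [0.4748, 0.2474, 0.2695]
tool_rot: [0.001, 0.976, -0.218, -0.001]
wrist_force: [0.9, 0.0, -0.3]
width: 0.005
t 12.1333 shift cm [  0.12  -0.04 -11.95] rot [ 0.0008 -0.0012 -0.0005] width 0.005220726785592429 F [ 0.9   0.   -0.31]
[ 0.38 -0.06  1.59 -0.    1.61  0.82]
```

View pics/s9c.png

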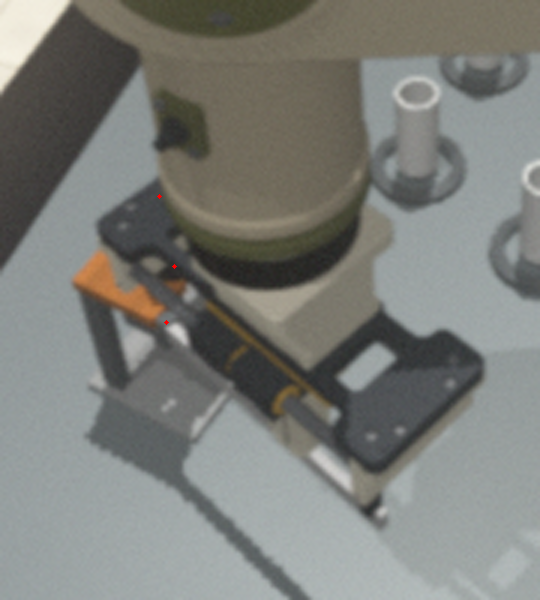

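View pics/t9.png

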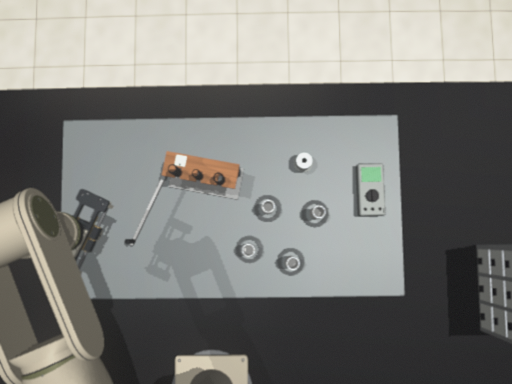

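The top view shows three drivers hanging at (175,170), (197,175) and (219,179), with the gate open and its post at (130,242). I'm descending behind the post.

```bash
python3 -m jog '[[[0.1,0,-1,0,0,0,0],[0,0,-1.5,0,0,0,0],[0,0,-1.5,0,0,0,0],[0,0,-1.5,0,0,0,0],[0,0,-1.5,0,0,0,0],[0,0,-1.5,0,0,0,0],[0,0,-1.5,0,0,0,0],[0,0,-1.2,0,0,0,0],[0,0,-0.8,0,0,0,0],[0,0,0,0,0,0,0],[0,0,0,0,0,0,0]]]'
python3 - <<'E'
from h import *
np.set_printoptions(precision=3,suppress=True)
H=rk(-.023,.1,.126)
def pose(phd,o):
    ph=np.radians(phd);u=np.array([np.cos(ph),np.sin(ph),0]);t=np.array([-u[1],u[0],0])
    g=H+.195*u-o*t; g[2]=.150; return g
plan(pose(154.8,.05),tool([0,0,-1],np.radians(334.8)))
# waypoints: approach then arc to 258.45 in steps of 5 deg
P=[pose(154.8,.05),pose(154.8,.02)]
n=26; ang=np.linspace(154.8,258.45,n+1)[1:]
P+=[pose(a,.02) for a in ang]
P=np.array(P);print(np.radians(ang[1]-ang[0]))
D=np.diff(P,axis=0)*100
print(D[:,:2].round(2).tolist()); print(P[-1])
E
```

```text
time_s: 13.15
tool_pos: [0.4768, 0.2464, 0.1502]
tool_rot: [0.0, 0.976, -0.219, -0.0]
wrist_force: [-0.0, 0.2, 0.1]
width: 0.007
t 13.15 shift cm [-0.08  0.05 -0.02] rot [ 0.001 -0.001  0.003] width 0.006525292870149792 F [-0.    0.23  0.11]
0.06957822191123543
[[-1.28, -2.71], [-0.66, -1.19], [-0.58, -1.24], [-0.49, -1.27], [-0.4, -1.3], [-0.31, -1.33], [-0.22, -1.35], [-0.12, -1.36], [-0.03, -1.36], [0.07, -1.36], [0.16, -1.35], [0.26, -1.34], [0.35, -1.32], [0.44, -1.29], [0.53, -1.26], [0.61, -1.22], [0.7, -1.17], [0.78, -1.12], [0.85, -1.06], [0.92, -1.0], [0.99, -0.94], [1.05, -0.86], [1.11, -0.79], [1.16, -0.71], [1.21, -0.63], [1.25, -0.54], [1.29, -0.45]]
[ 0.573 -0.068  0.15 ]
```

```bash
python3 -m jog '[[[-0.65,-1.35,0,0,0,0,0],[-0.65,-1.35,0,0,0,0,0],[-0.66,-1.19,0,0,0,0.0696,0],[-0.58,-1.24,0,0,0,0.0696,0],[-0.49,-1.27,0,0,0,0.0696,0],[-0.4,-1.3,0,0,0,0.0696,0],[-0.31,-1.33,0,0,0,0.0696,0],[-0.22,-1.35,0,0,0,0.0696,0],[-0.12,-1.36,0,0,0,0.0696,0],[-0.03,-1.36,0,0,0,0.0696,0],[0,0,0,0,0,0,0]]]'
python3 - <<'E'
from h import *
f=grab('side','s10');grab('top','t10')
print(st()[0]['joints'].round(2))
E
```

```text
time_s: 14.07
tool_pos: [0.4366, 0.1142, 0.1521]
tool_rot: [0.0, 0.998, 0.059, 0.001]
wrist_force: [-0.3, -0.3, 0.2]
width: 0.004
[ 0.15 -0.24  1.97  0.    1.41  0.03]
```

View pics/s10.png

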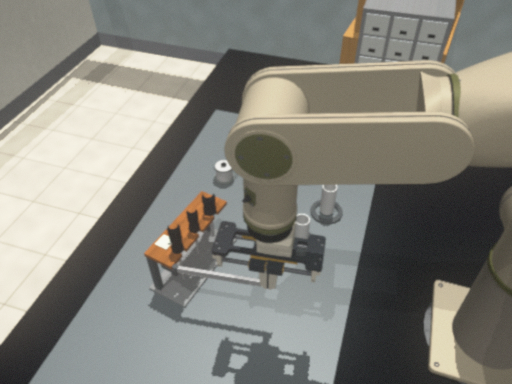

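View pics/t10.png

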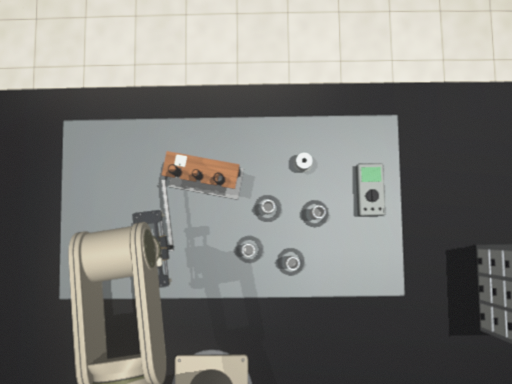

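The gate is swinging with the tool, its bar end at (168,247) in the top view. The drivers are undisturbed, so I continue the arc.

```bash
python3 -m jog '[[[0.07,-1.36,0,0,0,0.0696,0],[0.16,-1.35,0,0,0,0.0696,0],[0.26,-1.34,0,0,0,0.0696,0],[0.35,-1.32,0,0,0,0.0696,0],[0.44,-1.29,0,0,0,0.0696,0],[0.53,-1.26,0,0,0,0.0696,0],[0.61,-1.22,0,0,0,0.0696,0],[0.7,-1.17,0,0,0,0.0696,0],[0.78,-1.12,0,0,0,0.0696,0],[0.85,-1.06,0,0,0,0.0696,0],[0.92,-1.0,0,0,0,0.0696,0],[0,0,0,0,0,0,0]]]'
python3 -m jog '[[[0.99,-0.94,0,0,0,0.0696,0],[1.05,-0.86,0,0,0,0.0696,0],[1.11,-0.79,0,0,0,0.0696,0],[0.58,-0.36,0,0,0,0.0348,0],[0.58,-0.35,0,0,0,0.0348,0],[0.6,-0.32,0,0,0,0.0348,0],[0.61,-0.31,0,0,0,0.0348,0],[0,0,0,0,0,0,0]]]'
python3 - <<'E'
from h import *
H=rk(-.023,.1,.126);ph=np.radians(258.45);u=np.array([np.cos(ph),np.sin(ph),0]);t=np.array([-u[1],u[0],0])
g=H+.195*u-.02*t; g[2]=.150
plan(g,tool([0,0,-1],ph+np.pi))
f=grab('side','s11');grab('top','t11')
E
```

```text
time_s: 15.17
tool_pos: [0.4942, -0.0198, 0.1512]
tool_rot: [0.001, 0.904, 0.427, 0.001]
wrist_force: [0.4, 0.2, -0.2]
width: 0.006
time_s: 15.83
tool_pos: [0.5485, -0.0577, 0.1509]
tool_rot: [0.0, 0.818, 0.576, 0.0]
wrist_force: [0.8, 0.1, -0.2]
width: 0.001
t 15.8333 shift cm [ 2.41 -1.07 -0.09] rot [-1.00e-04  9.00e-04  1.42e-01] width 0.0013109975717319141 F [ 0.81  0.09 -0.19]
```

View pics/s11.png

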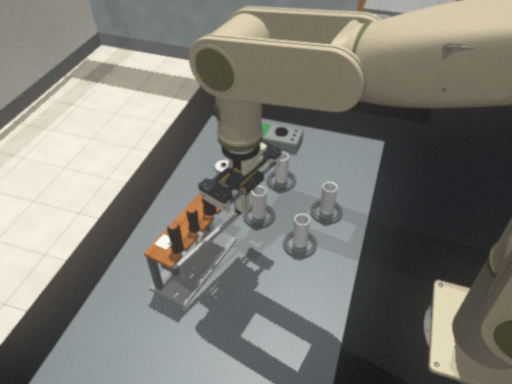

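View pics/t11.png

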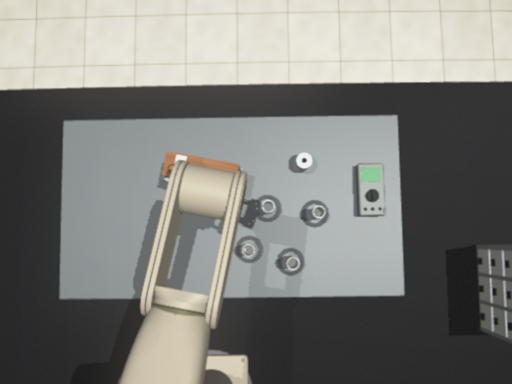

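```bash
python3 -m jog '[[[0.6,-0.3,0,0,0,0.0355,0],[0.6,-0.28,0,0,0,0.0355,0],[0.6,-0.26,0,0,0,0.0355,0],[0.6,-0.24,0,0,0,0.0355,0],[0,0,0,0,0,0,0],[0,0,0,0,0,0,0]]]'
python3 -m jog '[[[0.2,-0.04,0,0,0,0,0],[0,0,0,0,0,0,0]]]'
python3 -m jog '[[[0.2,-0.04,0,0,0,0,0],[0,0,0,0,0,0,0]]]'
python3 - <<'E'
from h import *
f=grab('side','s12');cv2.imwrite('pics/s12c.png',cv2.resize(f['pixels'][160:310,130:290,::-1],None,fx=4.5,fy=4,interpolation=cv2.INTER_CUBIC))
E
```

```text
time_s: 16.43
tool_pos: [0.5714, -0.0686, 0.1506]
tool_rot: [-0.0, 0.775, 0.632, 0.0]
wrist_force: [-0.4, 0.1, -0.6]
width: 0.003
time_s: 16.6
tool_pos: [0.5735, -0.0692, 0.1507]
tool_rot: [0.0, 0.775, 0.632, 0.0]
wrist_force: [-0.3, 0.3, -0.4]
width: 0.006
time_s: 16.77
tool_pos: [0.5757, -0.0699, 0.1507]
tool_rot: [0.0, 0.774, 0.633, 0.0]
wrist_force: [0.4, -1.0, -0.1]
width: 0.005
```

View pics/s12c.png

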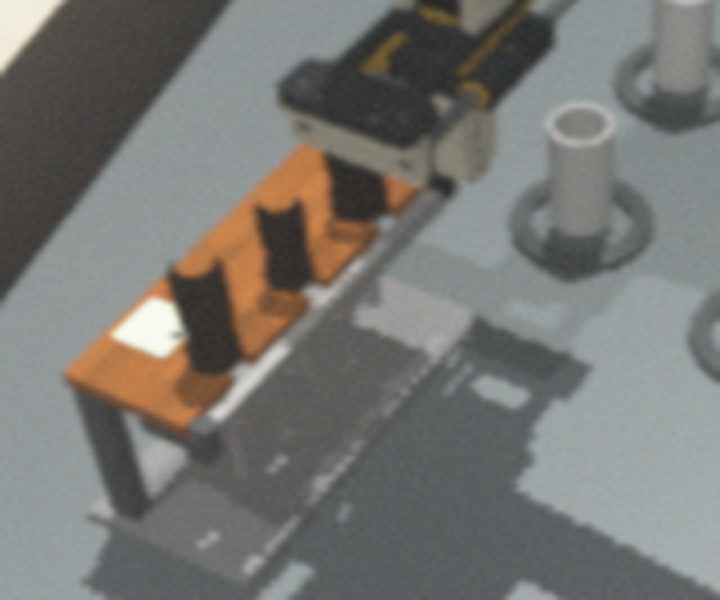

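The gate is nearly shut, with its bar close along the shelf front. I'll push on in small steps until I feel the stop.

```bash
for i in 1 2 3; do :; done; python3 -m jog '[[[0.2,-0.04,0,0,0,0,0],[0,0,0,0,0,0,0]]]'
python3 -m jog '[[[0.2,-0.04,0,0,0,0,0],[0,0,0,0,0,0,0]]]'
python3 -m jog '[[[0.1,-0.02,0,0,0,0,0],[0,0,0,0,0,0,0]]]'
python3 -m jog '[[[0.1,-0.02,0,0,0,0,0],[0,0,0,0,0,0,0]]]'
```

```text
time_s: 16.98
tool_pos: [0.5779, -0.0705, 0.1507]
tool_rot: [0.0, 0.774, 0.633, 0.0]
wrist_force: [-0.5, -0.0, 1.1]
width: 0.006
time_s: 17.15
tool_pos: [0.5783, -0.0705, 0.1504]
tool_rot: [-0.001, 0.774, 0.633, -0.001]
wrist_force: [-7.5, 0.8, 4.8]
width: 0.005
time_s: 17.32
tool_pos: [0.5784, -0.0705, 0.1504]
tool_rot: [-0.002, 0.774, 0.633, -0.002]
wrist_force: [-13.5, 1.8, 7.8]
width: 0.005
time_s: 17.48
tool_pos: [0.5785, -0.0706, 0.1503]
tool_rot: [-0.003, 0.774, 0.633, -0.002]
wrist_force: [-18.9, 2.5, 11.2]
width: 0.004
```

The stop is reached: x holds at 0.578 and the push rises to 19 N. Now I back off and retreat upward.

```bash
python3 -m jog '[[[-0.5,0.1,0,0,0,0,0],[-1,0.2,0,0,0,0,0],[-1.5,0.3,0,0,0,0,0],[-1.5,0.3,0,0,0,0,0],[-1,0,1,0,0,0,0],[-0.5,0,2,0,0,0,0],[0,0,3,0,0,0,0],[0,0,3,0,0,0,0],[0,0,3,0,0,0,0],[0,0,2,0,0,0,0]]]'
python3 -m jog '[[[0,-3.5,0,0,0,0,0],[0,-3.5,0,0,0,0,0],[0,-3.5,0,0,0,0,0],[0,-3.5,0,0,0,0,0],[0,-3.5,0,0,0,0,0],[0,-3.5,0,0,0,0,0],[0,-3.5,0,0,0,0,0],[0,-3.5,0,0,0,0,0],[0,-2,0,0,0,0,0],[0,0,0,0,0,0,0],[0,0,0,0,0,0,0]]]'
python3 - <<'E'
from h import *
np.set_printoptions(precision=4,suppress=True)
f=grab('side','s13');b=grab('top','t13')
cv2.imwrite('pics/s13c.png',cv2.resize(f['pixels'][160:310,130:290,::-1],None,fx=4.5,fy=4,interpolation=cv2.INTER_CUBIC))
from scipy.optimize import least_squares
n=rk(0,.06,.135)
Q=[]
for F in(f,b):
    w=pts(F);m=(np.hypot(w[...,0]-n[0],w[...,1]-n[1])<.025)&(F['pixels'].max(2)<70)&(w[...,2]>.142)&(w[...,2]<.205); Q.append(w[m]); print(m.sum(),np.nanmax(w[m][:,2]))
    X=w; H=rk(-.023,.1,.126)
    dd=w[...,:2]-org; rx=dd@xr; ry=dd@yr
    g=(abs(w[...,2]-.132)<.006)&(rx<-.017)&(rx>-.06)&(ry<.09)&(ry>-.11)
    q=np.c_[rx[g],ry[g]]; 
    if g.sum()>9: l=cv2.fitLine(q.astype(np.float32),cv2.DIST_HUBER,0,.01,.01).ravel(); print('gate fit',g.sum(),l,'angle',np.arctan(l[0]/l[1]))
q=Q[0]
def res(p):
    c=np.array([p[0],p[1],.135]);dd=np.array([p[2],p[3],1]);dd/=np.linalg.norm(dd); return np.linalg.norm(np.cross(q-c,dd),axis=1)-.013
r=least_squares(res,[n[0],n[1],0,0],loss='soft_l1',f_scale=.003); print('axis',r.x,'notch',n)
print(proj(b,[[.532,-.3226,.095]]))
E
```

```text
time_s: 18.32
tool_pos: [0.5224, -0.0624, 0.2942]
tool_rot: [0.002, 0.774, 0.633, 0.001]
wrist_force: [0.7, 0.2, 0.5]
width: 0.001
time_s: 19.23
tool_pos: [0.5213, -0.3631, 0.29]
tool_rot: [-0.0, 0.775, 0.632, 0.0]
wrist_force: [-0.0, -0.2, -0.3]
width: 0.008
202 0.20487171187886355
gate fit 371 [ 0.0071  1.     -0.0243  0.0052] angle 0.0070846835
43 0.20403096730850523
gate fit 171 [ 0.0001  1.     -0.0218 -0.0026] angle 0.00011034409
axis [ 0.648   0.0749 -0.009   0.0053] notch [0.6457 0.0749 0.135 ]
[[318.2907 211.7505]]
```

View pics/s13c.png

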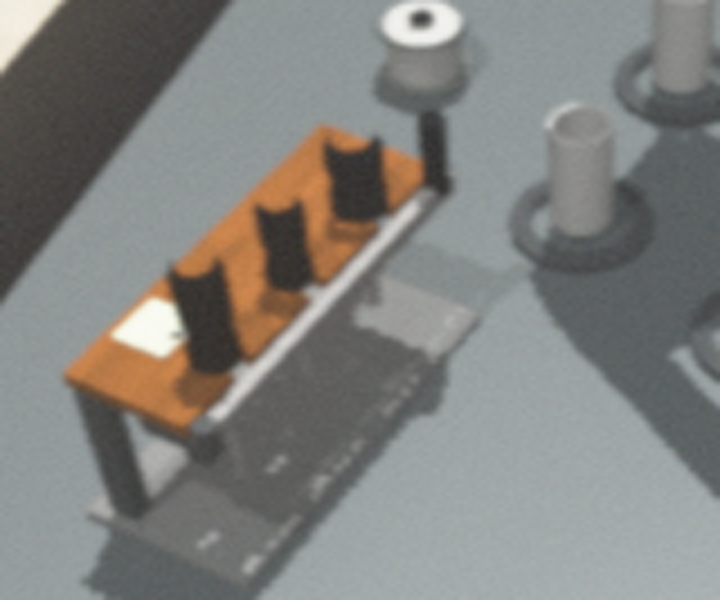

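View pics/t13.png

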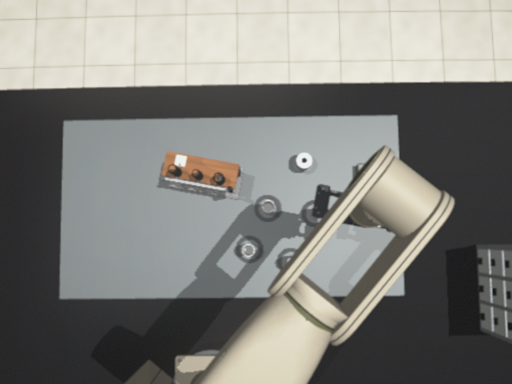

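View pics/s13.png

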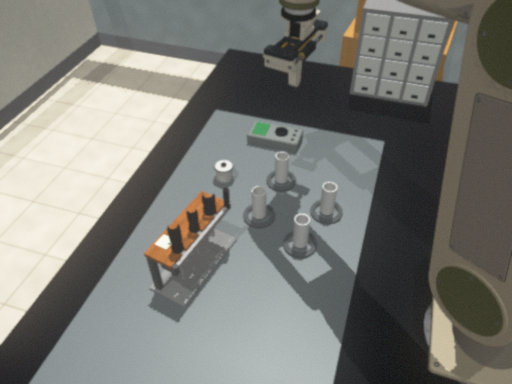

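The gate bar lies along the shelf, at 0.000 rad from the top view and 0.007 from the side. The driver hangs at side-view (175,237), tilted about 0.01 rad and 2 mm from the notch point. The cup is still upright at (282,165), and the robot touches nothing. Handing in.

```bash
python3 -c "
from workcell import job
print(job.sign_off())"
```

```text
the job is handed in; nothing more can be done
None
```

I pulled the screwdriver out of the rightmost cup along its own axis, hung it in the empty notch and let go. I then pushed the gate shut by its post until it met the stop, at about 19 N, and moved the arm away. I handed the job in at about 19 s on the robot's clock; it gives no verdict.

In the last pictures:
- **Screwdriver:** it hangs about 2 mm from the notch point and about 0.01 rad off upright. I did not measure the handle's height on the shelf after release; it was lowered until the shelf pushed back with 4 N before I let go.
- **Gate:** the angle came out at 0.007 rad from the side view and 0.000 rad from the top view. That small difference is within the measuring error.
- **Cup, other two drivers, spool and meter:** the cup stands upright, and all of them look to be where they started. I judged this by eye, and in the last top view the arm hid the cup and part of the meter.
- **Robot:** it is clear of everything, with the wrist force at about zero.

No check failed.

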